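# Set out a sieved sample for its record photograph

### The job

Set out the sieved sample for its record photograph, leaving the sample dish, the brass sieve and the big jar where they stand. Stand the small screw-cap jar midway between dish and sieve, in line with them, and stand the vial upright in the middle of that jar's lid; then, in a back row on the far side from you, square behind that line, stand the beaker directly behind the small jar and the dropper bottle directly behind the sieve, each with a gap of about 3 cm to the thing in front of it. Everything stands upright.

Things in the scene. Friction and masses are not known exactly. Their poses are not given: they have to be found in the camera images.
- dish: Sample dish: a round white petri dish, 90 mm across, holding a heap of orange-brown picked animals (30 mm high over the heap; the rim 13 mm). It is an anchor of the layout and stays where it is. Origin: centre of its underside. At the start its y axis lies along the line through dish and sieve, its x axis points square away from that line to the far side. Loose.
- sieve: Brass test sieve: a round yellow-brown ring with mesh, 102 mm across, 30 mm high, held down so that it does not shift. It stands 250 mm from the dish, centre to centre, sometimes right and sometimes left of it; the line between them lies up to 0.22 rad askew to the robot's left-right line. Origin: centre of its underside; y along that line, x to the far side, square to it.
- jar: The small screw-cap specimen jar, the smaller of the two jars: white round body, 58 mm across, 78 mm high to the top of its flat, 56 mm wide lid. To be placed midway between dish and sieve. Origin: centre of its underside, z up. Loose, about 0.12 kg.
- vial: Slim clear sample vial with a white screw cap, 27 mm across, 58 mm high, the smallest upright thing. To be stood on the small jar's lid. Origin: centre of its underside, z up. Loose, about 0.03 kg.
- dropper: Brown dropper bottle with a black rubber bulb, 102 mm high: the round body is 33 mm across up to about 60 mm height, the neck and bulb above are thinner. To be placed behind the sieve. Origin: centre of its underside, z up. Loose, about 0.07 kg.
- beaker: Small open beige beaker with thin lines round it, 62 mm high, 67 mm across the rim, tapering to 52 mm across the foot. To be placed behind the small jar. Origin: centre of its underside, z up. Loose, about 0.05 kg.
- big_jar: The big screw-cap specimen jar, 66 mm across, 103 mm high, a bystander at the back: leave it alone. Origin: centre of its underside. Loose.
There are look-alikes about, which are no part of the job. Of the things that look like the dropper, take the one that is farthest to the robot's left at the start.

How it is judged (in metres and radians):
At the end, for the whole second after the job is handed in: Small jar midway between dish and sieve (14 mm along, 15 mm across their line); vial upright on its lid (13 mm off centre); beaker square behind the jar, dropper bottle square behind the sieve (18 mm sideways, gaps 30 mm, 18 more or less); all upright, released, at rest (angle between each of jar, vial, dropper, beaker's own z axis and vertical below 0.12 rad and linear speed of each of jar, vial, dropper, beaker below 0.02 m/s and horizontal distance between jar and dish below 0.139 m and horizontal distance between jar and sieve below 0.139 m and x of jar in the frame of sieve between -0.015 and 0.015 m and height (world z) of jar between -0.005 and 0.005 m and height (world z) of beaker between -0.005 and 0.005 m and horizontal distance between beaker and jar between 0.074 and 0.11 m and x of beaker in the frame of sieve above 0.06 m and (y of beaker in the frame of sieve between -0.143 and -0.107 m or y of beaker in the frame of sieve between 0.107 and 0.143 m) and height (world z) of dropper between -0.005 and 0.005 m and x of dropper in the frame of sieve between 0.08 and 0.116 m and y of dropper in the frame of sieve between -0.018 and 0.018 m and horizontal distance between vial and jar below 0.013 m and height (world z) of vial between 0.073 and 0.083 m); the robot touches nothing.
It fails at once if the dish moved more than 15 mm (distance of dish from where it was at the start of the episode above 0.015 m).
It fails at once if the big jar moved more than 15 mm (distance of big_jar from where it was at the start of the episode above 0.015 m).
It also fails if it takes over 109 s, if anything falls off the work surface, if the arm or the gripper's body presses on something with over 40 N, if the wrist force passes 120 N, or if a joint passes its speed limit or range.

### The arm

A 6-joint arm with a two-finger parallel gripper is mounted at the origin on a cart in front of the work surface, level with it; the furniture and walls round the work are solid. World frame = base frame: x ahead of the robot, y to its left, z up, the work surface at z = 0. Lengths are in mm, angles in degrees, forces in N, time in s.
With the tool pointing down it reaches from about 200 to 875 mm from the base axis. Payload 3.4 kg.
Tool frame: the origin (TCP) lies between the finger pads; the fingertips stand 11 mm ahead of it and the grasp point (between the pads) lies 8 mm behind it (ctrl.tcp_to_tips is the distance from the TCP to the fingertips, in mm); z points along the fingers, y is the line along which they close (so a half turn about z gives the same grasp; the last joint's range is limited). The gripper opens to 94 mm and grips with 3 to 60 N. Pads are 16 mm wide; open, the fingers measure 119 mm over their backs; the gripper's body (75 mm by 177 mm) begins 78 mm behind the grasp point.
Start: joints at [62.911, 15.808, 86.224, -0, 77.962, -6.933], TCP at [198.158, 539.815, 190.793] pointing down, gripper open.
Joint ranges: [-165.64, 165.64], [-43.16, 119.46], [12.63, 154.43], [-67.54, 247.53], [6.08, 155.33], [-154.97, 154.97]. Speed limits (degrees/s): [147.25, 147.25, 180, 180, 180, 180].

### API

Orientations are given as a 3x3 rotation matrix whose columns are the frame's x, y, z axes.
In Python, from workcell import ctrl gives the robot as it stands.
- The arm moves only by the tool move_arm, never from a script. Its argument "deltas" is a list of rows, each a list of 5 numbers: the opening, from 0 (shut) to 1 (fully open), then the shift along the tool's x, y, z in a scale on which 1.0 is 1000 mm, then the turn about the tool's z in normalised numbers (1 is 180 degrees). A call has 1 to 20 rows; each row is the pose to reach, as a shift and turn from the pose commanded when the call began, along the tool's axes at that moment; what a row does not reach only later rows make up. A row lasts 1/12 s, in which the tool goes at most 41.7 mm and 7.16 degrees, less where a joint would pass 70% of its speed; a pose out of reach is approached as far as the arm can. No shift or turn number may pass 1 either way. A call with a gripper value outside its range is refused whole. The fingers move at their own pace and stop on an object; the grip force is fixed at half the most. Time passes only in rows, so rows that repeat a pose let the fingers close. It gives the time, the measured TCP pose, the force, the opening and the grip force at its end, in the units of the state.
- ctrl.get_obs(): the state, without advancing time (a new reading comes with each control period).
- ctrl.snapshot(name): name is "scene" or "top" or "wrist"; returns (picture, depth): 400x640x3 uint8, blue, green, red; 400x640 float32, mm along the optical axis (not along the pixel's ray), 0 where there is no reading.
- ctrl.get_calibration(name): a dict with "intrinsics" (3x3 intrinsics, pixels), "R" (3x3) and "t" (3): a world point X has camera coordinates R X + t. Camera axes: x right, y down, z forward; pixel columns grow to the right and rows downward; lengths in mm; the calibration is good to about 2 mm. A picture is of the moment at which its call begins: read the wrist's pose just before it. get_calibration takes no time and is no camera call; for the wrist camera it gives the pose at the moment of the call.
- ctrl.close_job(): hands the job in; it is judged then, once.
Trained networks look in the newest picture that a camera, given by its name, has taken for a name from the list of things; names that differ only in an ending like _2 or _b are one class to them, and where a whole thing is asked for, a point or a joint stands for the part that bears it (a point fixed in the world has none). Each returns a list of dicts, best first, with "p" (0 to 1); they miss things now and then, are a little off and sometimes report something else, mostly with a low value. They report only what shows in the picture. A call takes as long as a camera call. They do not tell look-alikes from the thing itself.
- ctrl.trace(query, camera): "pixels" (400x640 bool, what is visible of it) and "bbox" ([centre column, centre row, width, height] in pixels, round what is visible of it).
The state is a dict: "time_s": time; "joint_pos": joint angles; "dq": joint speeds; "joint_efforts": joint torques, N m; "eef_pos": TCP position; "ee_rot": TCP orientation; "contact_force": force on the tool from outside, world axes, zero at the start; "torque": the same for the moment, N m; "width": opening from 0.0 (shut) to 1.0 (fully open); "finger_force": force on a finger pad.
Only numpy, scipy, OpenCV 4.12 (cv2) and the standard library are available. Lean on these libraries where they do the work, as an engineer would, in place of code of your own. Each camera call takes 0.05 s, during which the arm holds its last target. There are 200 camera calls.

## Working session

There is one attempt and no reset: what is moved stays moved. The work goes in short steps, Python scripts to look and compute and a tool call to move; the robot and the scene stay as the last step left them, time stands still between calls to the robot, and variables do not carry over. Pictures are saved under pics/ and viewed, at most 14 in all, crops included, and the job is handed in when it is done.

Besides the shell and the picture viewer there is one more tool, called after ">>>" as name(argument=value, ...) on one line, values as JSON. move_arm: Moves the arm, as the interface text tells. Its arguments: {"type":"object","properties":{"deltas":{"type":"array","items":{"type":"array","items":{"type":"number"}}}},"required":["deltas"]}

```bash
mkdir -p pics; ls; cat > h.py <<'E'
import numpy as np, cv2
from workcell import ctrl
def cloud(cam,depth,mask=None):
    c=ctrl.get_calibration(cam);K=np.array(c["intrinsics"]);R=np.array(c["R"]);t=np.array(c["t"])
    m=depth>0
    if mask is not None: m&=mask
    v,u=np.nonzero(m);z=depth[m]
    P=np.c_[(u-K[0,2])/K[0,0]*z,(v-K[1,2])/K[1,1]*z,z]
    return (P-t)@R
E
python3 - <<'E'
from h import *
np.set_printoptions(precision=1,suppress=True)
for cam in("scene","top"):
    p,d=ctrl.snapshot(cam);cv2.imwrite(f"pics/{cam}0.png",p)
    for q in("dish","sieve","jar","vial","dropper","beaker","big_jar"):
        for r in ctrl.trace(q,cam):
            P=cloud(cam,d,r["pixels"])
            if len(P)<10: continue
            lo,hi=np.percentile(P,[2,98],axis=0)
            print(cam,q,round(r["p"],2),np.array(r["bbox"]),"mid",(lo+hi)/2,"size",hi-lo,"zmax",hi[2])
print(ctrl.get_obs()["time_s"],ctrl.get_obs()["ee_rot"])
E
```

```text
pics
scene dish 0.67 [249.6 199.8  35.5  22.7] mid [492.7 127.8  10.8] size [82.3 81.3 14.9] zmax 18.201636548987423
scene sieve 0.63 [334.4 223.4  43.3  34.9] mid [ 543.8 -114.1   15.3] size [100.1  99.2  31.3] zmax 30.89578914391954
scene jar 0.79 [394.1 280.5  32.1  49.8] mid [ 434.3 -351.7   42.9] size [49.2 50.5 72.5] zmax 79.13548406354347
scene jar 0.44 [334.3 224.4  44.2  34. ] mid [ 543.8 -113.9   15. ] size [100.   99.7  31.6] zmax 30.846853096764562
scene vial 0.77 [426.2 249.8  13.2  28.9] mid [ 576.3 -346.4   29.5] size [24.9 25.4 57.9] zmax 58.44784799967638
scene dropper 0.95 [188.2 197.9  19.6  40.7] mid [398.1 273.7  48. ] size [ 97.5 168.1  97.7] zmax 96.90487782710073
scene dropper 0.79 [199.6 172.7  17.6  34.5] mid [458.6 292.7  50.4] size [24.5 23.3 92.4] zmax 96.56492269810661
scene dropper 0.64 [267.6 170.3  12.4  29.8] mid [603.  163.8  47.7] size [26.  25.4 90.3] zmax 92.89507621119971
scene dropper 0.52 [233.7 173.4  10.2  38.1] mid [522.9 223.2  48.3] size [28.  24.5 94.3] zmax 95.45619664687072
scene beaker 0.88 [226.5 161.9  23.2  24.2] mid [582.7 321.8  
[... 981 characters left out ...]
6.9  13.7] mid [461.7 307.8  48.3] size [ 32.5  44.8 100.7] zmax 98.62792138226793
top dropper 0.54 [247.7 180.2  13.7   8.3] mid [605.6 165.7  65.7] size [28.  22.3 67.7] zmax 99.57454419006116
top dropper 0.53 [225.2 210.2  19.2  10.2] mid [525.4 236.3  49.6] size [31.  42.6 99.8] zmax 99.5058449668012
top beaker 0.68 [192.1 188.2  29.2  24.2] mid [582.3 324.3  31.2] size [58.5 59.9 64.1] zmax 63.26308329041737
top beaker 0.37 [430.8 244.5  27.3  21.4] mid [ 437.6 -343.    43.5] size [51.3 51.8 74.5] zmax 80.68394449882899
top big_jar 0.98 [331.  116.1  29.7  30.5] mid [795.2 -64.9  56.7] size [58.8 59.2 98.1] zmax 105.745491871662
0.8 [[-0.9  0.3  0. ]
 [ 0.3  0.9  0. ]
 [-0.   0.  -1. ]]
```

```bash
python3 - <<'E'
from h import *
s=cv2.imread("pics/scene0.png");t=cv2.imread("pics/top0.png")
a=cv2.resize(s[140:330,160:460],(800,507));cv2.imwrite("pics/sc.png",a)
b=cv2.resize(t[90:290,160:460],(800,533));cv2.imwrite("pics/tc.png",b)
p,d=ctrl.snapshot("top");P=cloud("top",d)
np.set_printoptions(precision=1,suppress=True)
from scipy.spatial import cKDTree
def circ(c,rad,z0,z1,n):
    m=(np.hypot(*(P[:,:2]-c).T)<rad)&(P[:,2]>z0)&(P[:,2]<z1);Q=P[m]
    (x,y),r=cv2.minEnclosingCircle(Q[:,:2].astype(np.float32));print(n,len(Q),"circ",x,y,r,"mid",(Q.min(0)+Q.max(0))[:2]/2,"mean",Q.mean(0))
circ((495,130),60,6,40,"dish");circ((543,-113),65,22,40,"sieve");circ((436,-352),45,74,90,"jar")
circ((576,-345),30,53,70,"vial");circ((582,322),50,56,70,"beaker");circ((795,-70),50,97,110,"big")
for c in((460,297),(365,209),(525,225),(604,165)):
    circ(c,30,80,120,"drop")
    circ(c,30,40,62,"dropbody")
E
```

```text
dish 752 circ 490.5621337890625 137.66098022460938 50.04080581665039 mid [493.8 134.6] mean [494.1 133.5  15.3]
sieve 145 circ 543.4620971679688 -111.28723907470703 51.980377197265625 mid [ 543.3 -110.9] mean [ 543.8 -115.3   29.1]
jar 319 circ 437.5522766113281 -345.3089904785156 28.02065658569336 mid [ 437.5 -344.8] mean [ 437.9 -345.    77.4]
vial 66 circ 578.1522216796875 -342.875244140625 13.176960945129395 mid [ 576.6 -342.4] mean [ 577.4 -342.4   56.9]
beaker 102 circ 581.7818603515625 324.4783630371094 33.92069625854492 mid [582.4 324.3] mean [582.4 328.8  60.8]
big 427 circ 797.591552734375 -66.87787628173828 31.982213973999023 mid [797.8 -66.3] mean [797.6 -66.5 102.6]
drop 26 circ 462.16082763671875 302.2998046875 6.658805847167969 mid [461.1 302.3] mean [461.9 300.6  94.4]
dropbody 58 circ 462.25384521484375 300.8265686035156 16.2951602935791 mid [463.  300.2] mean [463.8 293.5  55. ]
drop 28 circ 365.6825866699219 210.1992950439453 6.913459777832031 mid [365.7 209.5] mean [366.5 208.8  93.7]
dropbody 57 circ 365.3069152832031 209.87435913085938 16.598976135253906 mid [365.8 208.7] mean [369.  204.   55.3]
drop 25 circ 525.3280029296875 231.1096649169922 6.528519153594971 mid [526.3 231.2] mean [525.7 229.8  95.1]
dropbody 61 circ 525.9464721679688 230.7281494140625 17.31065559387207 mid [525.4 230.9] mean [525.2 225.5  55.7]
drop 22 circ 605.9061889648438 171.226806640625 6.310377597808838 mid [605.2 170.3] mean [605.3 170.   96.1]
dropbody 52 circ 606.1586303710938 170.81614685058594 16.743083953857422 mid [606.1 170.2] mean [604.8 165.7  56.4]
```

View pics/sc.png

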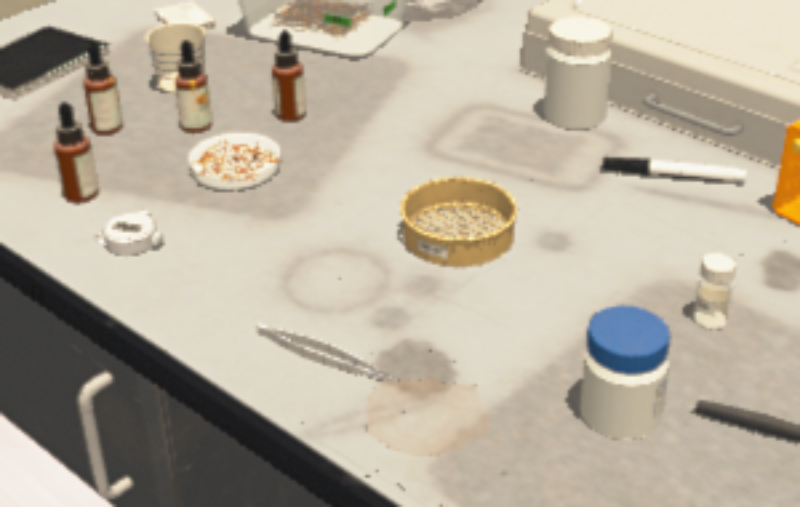

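View pics/tc.png

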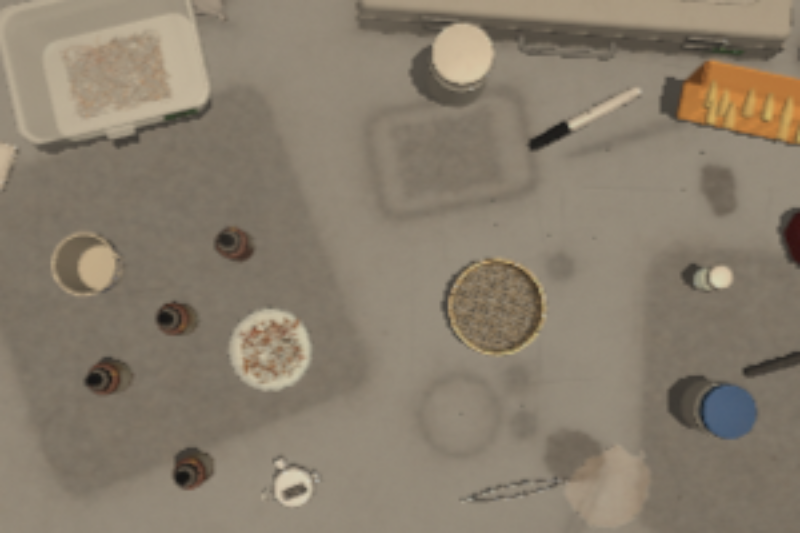

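The things like the dropper are at top-crop pixels (105,377), (192,468), (174,317) and (233,243). The one at (105,377) has the largest y (about 300 mm), so it is farthest left and is the one to take. The crops also show the dish at (270,348), the sieve at (496,307), the blue-lidded small jar at (728,410), the vial at (715,278), the beaker at (87,263) and the big jar at (463,57).

```bash
cat >> h.py <<'E'
D=np.array([494.5,133.2]);S=np.array([543.4,-111.5]);u=(D-S)/np.linalg.norm(D-S);n=np.array([u[1],-u[0]])
T=dict(jar=(D+S)/2,beaker=(D+S)/2+92*n,dropper=S+98*n,dropper0=np.array([462.2,300.5]),beaker0=np.array([582,324.3]),jar0=np.array([437.5,-345.]),vial0=np.array([577.5,-342.6]))
def delta(xy,z):
    o=ctrl.get_obs();R=np.array(o["ee_rot"]);y=np.degrees(np.arctan2(R[1,1],R[0,1]));yt=np.degrees(np.arctan2(u[1],u[0]))
    t=-((yt-y+90)%180-90)
    print("t",round(o["time_s"],2),"pos",np.round(o["eef_pos"],1),"delta",np.round(R.T@(np.r_[xy,z]-o["eef_pos"]),1),"turn",round(t,2),"w",round(o["width"],3),"tilt",round(R[2,2],4))
E
python3 - <<'E'
from h import *
print({k:v.round(1) for k,v in T.items()},u,n)
delta(T["dropper0"],150)
E
```

```text
{'jar': array([519. ,  10.8]), 'beaker': array([609.2,  28.9]), 'dropper': array([639.5, -92.3]), 'dropper0': array([462.2, 300.5]), 'beaker0': array([582. , 324.3]), 'jar0': array([ 437.5, -345. ]), 'vial0': array([ 577.5, -342.6])} [-0.195962    0.98061149] [0.98061149 0.195962  ]
t 0.85 pos [198.1 539.8 190.8] delta [-330.3 -133.7   40.8] turn -31.46 w 1.002 tilt -1.0
```

The manual's scale: shifts go in shares of 1000 mm and turns go in shares of 180 degrees. Converting my numbers, -330.3 mm / 1000 = -0.3303, -330 mm / 1000 = -0.33, -31.5 degrees / 180 = -0.175.

>>> move_arm(deltas=[[0.8, -0.06, -0.024, 0, -0.0333], [0.8, -0.11, -0.045, 0, -0.0667], [0.8, -0.165, -0.067, 0.01, -0.1], [0.8, -0.22, -0.089, 0.02, -0.1333], [0.8, -0.275, -0.111, 0.03, -0.1667], [0.8, -0.33, -0.134, 0.0408, -0.175], [0.8, -0.3303, -0.1337, 0.0408, -0.175], [0.8, -0.3303, -0.1337, 0.0408, -0.175], [0.8, -0.3303, -0.1337, 0.0408, -0.175], [0.8, -0.3303, -0.1337, 0.0408, -0.175], [0.8, -0.3303, -0.1337, 0.0408, -0.175], [0.8, -0.3303, -0.1337, 0.0408, -0.175]])

```text
time_s: 1.85
eef_pos: [461.7, 300.8, 150.0]
ee_rot: [[-0.981, -0.196, -0.001], [-0.196, 0.981, 0.001], [0.001, 0.001, -1.0]]
contact_force: [0.1, 0.7, 0.2]
width: 0.798
finger_force: 0.0
```

```bash
python3 - <<'E'
from h import *
delta(T["dropper0"],32)
p,d=ctrl.snapshot("wrist");cv2.imwrite("pics/w1.png",p)
P=cloud("wrist",d)
for lo,hi in((40,58),(80,110)):
    m=(np.hypot(*(P[:,:2]-T["dropper0"]).T)<40)&(P[:,2]>lo)&(P[:,2]<hi);Q=P[m]
    if len(Q)>3:
        print(lo,len(Q),cv2.minEnclosingCircle(Q[:,:2].astype(np.float32)))
E
```

```text
t 1.85 pos [461.7 300.8 150. ] delta [ -0.5  -0.5 118. ] turn 0.02 w 0.798 tilt -1.0
40 159 ((460.8387451171875, 300.14239501953125), 16.659387588500977)
80 251 ((461.5366516113281, 300.2473449707031), 6.619438171386719)
```

View pics/w1.png

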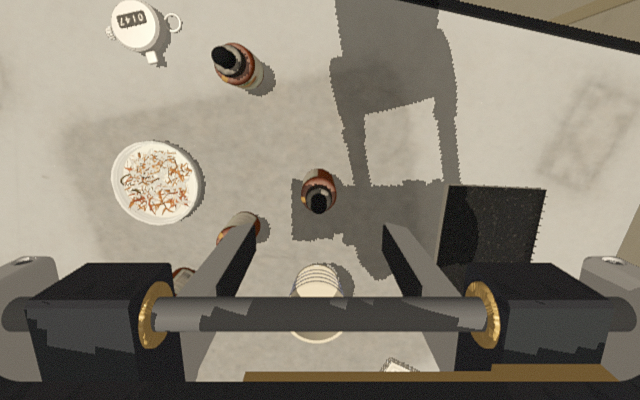

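The wrist view shows the leftmost bottle at (318,190), centred between the fingers. The next bottle, at (240,225), is clear of them, so I go down.

In the tool's units: 118 mm / 1000 = 0.118, 115 mm / 1000 = 0.115.

>>> move_arm(deltas=[[0.7, 0, 0, 0.03, 0], [0.7, 0, 0, 0.06, 0], [0.7, 0, 0, 0.09, 0], [0.7, 0, 0, 0.11, 0], [0.7, 0, 0, 0.118, 0], [0.7, 0, 0, 0.118, 0], [0.3, 0, 0, 0.118, 0], [0.2, 0, 0, 0.118, 0], [0.2, 0, 0, 0.118, 0], [0.2, 0, 0, 0.118, 0], [0.2, 0, 0, 0.118, 0], [0.2, 0, 0, 0.118, 0], [0.2, 0, 0, 0.118, 0], [0.2, 0, 0, 0.115, 0], [0.2, 0, 0, 0.105, 0], [0.2, 0, 0, 0.08, 0], [0.2, 0, 0, 0.04, 0], [0.2, 0, 0, 0, 0], [0.2, 0, 0, -0.01, 0], [0.2, 0, 0, -0.01, 0]])

```text
time_s: 3.57
eef_pos: [464.6, 301.6, 164.2]
ee_rot: [[-0.98, -0.197, 0.008], [-0.197, 0.98, 0.004], [-0.008, 0.002, -1.0]]
contact_force: [0.7, -0.3, -1.3]
width: 0.332
finger_force: 30.0
```

```bash
python3 - <<'E'
from h import *
delta(T["dropper"],160);delta(T["dropper"],33)
E
```

```text
t 3.57 pos [464.6 301.6 164.2] delta [ -94.  -420.7    4.1] turn 0.05 w 0.332 tilt -1.0
t 3.57 pos [464.6 301.6 164.2] delta [ -92.9 -420.9  131.1] turn 0.05 w 0.332 tilt -1.0
```

In the tool's units: -420.5 mm / 1000 = -0.4205, -97.4 mm / 1000 = -0.0974.

>>> move_arm(deltas=[[0.2, -0.003, -0.012, 0, 0], [0.2, -0.008, -0.035, 0, 0], [0.2, -0.016, -0.07, 0, 0], [0.2, -0.024, -0.105, 0, 0], [0.2, -0.032, -0.14, 0, 0], [0.2, -0.04, -0.175, 0, 0], [0.2, -0.048, -0.21, 0, 0], [0.2, -0.056, -0.245, 0, 0], [0.2, -0.065, -0.28, 0, 0], [0.2, -0.073, -0.315, 0, 0], [0.2, -0.081, -0.35, 0, 0], [0.2, -0.088, -0.38, 0, 0], [0.2, -0.094, -0.405, 0, 0], [0.2, -0.097, -0.418, 0, 0], [0.2, -0.0974, -0.4205, 0, 0], [0.2, -0.0974, -0.4205, 0, 0], [0.2, -0.0974, -0.4205, 0, 0], [0.2, -0.0974, -0.4205, 0, 0], [0.2, -0.0974, -0.4205, 0, 0], [0.2, -0.0974, -0.4205, 0, 0]])

```text
time_s: 5.23
eef_pos: [640.0, -91.4, 160.3]
ee_rot: [[-0.98, -0.198, 0.0], [-0.198, 0.98, 0.0], [-0.0, 0.0, -1.0]]
contact_force: [-0.6, 0.4, -0.5]
width: 0.33
finger_force: 30.0
```

```bash
python3 - <<'E'
from h import *
delta(T["dropper"],33)
E
```

```text
t 5.23 pos [640.  -91.4 160.3] delta [  0.8  -0.8 127.3] turn 0.13 w 0.33 tilt -1.0
```

In the tool's units: 127.5 mm / 1000 = 0.1275, 118 mm / 1000 = 0.118.

>>> move_arm(deltas=[[0.2, 0.0004, -0.0004, 0.03, 0], [0.2, 0.0008, -0.0008, 0.06, 0], [0.2, 0.0008, -0.0008, 0.09, 0], [0.2, 0.0008, -0.0008, 0.108, 0], [0.2, 0.0008, -0.0008, 0.118, 0], [0.2, 0.0008, -0.0008, 0.124, 0], [0.2, 0.0008, -0.0008, 0.1275, 0], [0.2, 0.0008, -0.0008, 0.1275, 0], [0.2, 0.0008, -0.0008, 0.1275, 0], [0.2, 0.0008, -0.0008, 0.1275, 0], [0.4, 0.0008, -0.0008, 0.1275, 0], [0.5, 0.0008, -0.0008, 0.1275, 0], [0.6, 0.0008, -0.0008, 0.1275, 0], [0.6, 0.0008, -0.0008, 0.1275, 0], [0.6, 0.0008, -0.0008, 0.115, 0], [0.6, 0.0008, -0.0008, 0.09, 0], [0.6, 0.0008, -0.0008, 0.05, 0], [0.6, 0.0008, -0.0008, 0.01, 0], [0.6, 0.0008, -0.0008, 0, 0], [0.6, 0.0008, -0.0008, 0, 0]])

```text
time_s: 6.9
eef_pos: [642.4, -94.2, 164.5]
ee_rot: [[-0.98, -0.197, 0.009], [-0.197, 0.98, -0.002], [-0.008, -0.004, -1.0]]
contact_force: [-0.1, -0.0, 0.2]
width: 0.599
finger_force: 0.0
```

```bash
python3 - <<'E'
from h import *
delta(T["beaker0"],150)
E
```

```text
t 6.9 pos [642.4 -94.2 164.5] delta [-23.  422.3  13.1] turn 0.04 w 0.599 tilt -1.0
```

In the tool's units: 419.6 mm / 1000 = 0.4196, -25.8 mm / 1000 = -0.0258.

>>> move_arm(deltas=[[0.8, -0.002, 0.02, 0, 0], [0.9, -0.004, 0.055, 0, 0], [1, -0.006, 0.093, 0, 0], [1, -0.008, 0.131, 0, 0], [1, -0.01, 0.169, 0, 0], [1, -0.012, 0.207, 0, 0], [1, -0.014, 0.245, 0, 0], [1, -0.016, 0.283, 0, 0], [1, -0.019, 0.321, 0, 0], [1, -0.022, 0.359, 0.003, 0], [1, -0.024, 0.39, 0.006, 0], [1, -0.0258, 0.412, 0.01, 0], [1, -0.0258, 0.4196, 0.01, 0], [1, -0.0258, 0.4196, 0.01, 0], [1, -0.0258, 0.4196, 0.01, 0], [1, -0.0258, 0.4196, 0.01, 0], [1, -0.0258, 0.4196, 0.01, 0], [1, -0.0258, 0.4196, 0.01, 0]])

```text
time_s: 8.4
eef_pos: [583.0, 321.4, 150.3]
ee_rot: [[-0.981, -0.195, 0.0], [-0.195, 0.981, -0.0], [-0.0, -0.0, -1.0]]
contact_force: [0.1, 0.0, 1.4]
width: 0.998
finger_force: 0.0
```

```bash
python3 - <<'E'
from h import *
delta(T["beaker0"],32)
p,d=ctrl.snapshot("wrist")
P=cloud("wrist",d)
for lo,hi in((30,50),(55,66)):
    m=(np.hypot(*(P[:,:2]-T["beaker0"]).T)<45)&(P[:,2]>lo)&(P[:,2]<hi);Q=P[m]
    if len(Q)>3: print(lo,len(Q),cv2.minEnclosingCircle(Q[:,:2].astype(np.float32)))
E
```

```text
t 8.4 pos [583.  321.4 150.3] delta [  0.5   3.1 118.3] turn -0.06 w 0.998 tilt -1.0
30 686 ((581.6815795898438, 321.89642333984375), 29.37895393371582)
55 999 ((581.3092651367188, 321.71209716796875), 33.45050811767578)
```

In the tool's units: 113 mm / 1000 = 0.113, 1.5 mm / 1000 = 0.0015.

>>> move_arm(deltas=[[1, 0.0015, 0.0007, 0.03, 0], [1, 0.0015, 0.0007, 0.06, 0], [1, 0.0015, 0.0007, 0.09, 0], [1, 0.0015, 0.0007, 0.106, 0], [1, 0.0015, 0.0007, 0.113, 0], [1, 0.0015, 0.0007, 0.113, 0], [0.7, 0.0015, 0.0007, 0.113, 0], [0.5, 0.0015, 0.0007, 0.113, 0], [0.5, 0.0015, 0.0007, 0.113, 0], [0.5, 0.0015, 0.0007, 0.113, 0], [0.5, 0.0015, 0.0007, 0.113, 0], [0.5, 0.0015, 0.0007, 0.113, 0], [0.5, 0.0015, 0.0007, 0.108, 0], [0.5, 0.0015, 0.0007, 0.09, 0], [0.5, 0.0015, 0.0007, 0.06, 0], [0.5, 0.0015, 0.0007, 0.025, 0], [0.5, 0.0015, 0.0007, 0, 0], [0.5, 0.0015, 0.0007, -0.01, 0], [0.5, 0.0015, 0.0007, -0.01, 0], [0.5, 0.0015, 0.0007, -0.01, 0]])

```text
time_s: 10.12
eef_pos: [580.4, 323.1, 159.3]
ee_rot: [[-0.98, -0.197, -0.001], [-0.197, 0.98, -0.0], [0.001, -0.0, -1.0]]
contact_force: [-0.3, -0.3, -0.6]
width: 0.685
finger_force: 30.0
```

```bash
python3 - <<'E'
from h import *
delta(T["beaker"],160)
E
```

```text
t 10.12 pos [580.4 323.1 159.3] delta [  29.7 -294.2   -0.6] turn 0.05 w 0.685 tilt -1.0
```

In the tool's units: -294.2 mm / 1000 = -0.2942, 29.7 mm / 1000 = 0.0297.

>>> move_arm(deltas=[[0.5, 0.002, -0.015, 0, 0], [0.5, 0.005, -0.045, 0, 0], [0.5, 0.008, -0.08, 0, 0], [0.5, 0.012, -0.115, 0, 0], [0.5, 0.016, -0.15, 0, 0], [0.5, 0.02, -0.185, 0, 0], [0.5, 0.024, -0.22, 0, 0], [0.5, 0.027, -0.25, 0, 0], [0.5, 0.029, -0.275, 0, 0], [0.5, 0.0297, -0.288, 0, 0], [0.5, 0.0297, -0.2942, 0, 0], [0.5, 0.0297, -0.2942, 0, 0], [0.5, 0.0297, -0.2942, 0, 0], [0.5, 0.0297, -0.2942, 0, 0], [0.5, 0.0297, -0.2942, 0, 0], [0.5, 0.0297, -0.2942, 0, 0]])

```text
time_s: 11.45
eef_pos: [609.5, 30.3, 160.0]
ee_rot: [[-0.98, -0.198, -0.0], [-0.198, 0.98, 0.0], [-0.0, 0.0, -1.0]]
contact_force: [-0.1, 0.2, -1.9]
width: 0.684
finger_force: 30.0
```

```bash
python3 - <<'E'
from h import *
delta(T["beaker"],38)
E
```

```text
t 11.45 pos [609.5  30.3 160. ] delta [  0.6  -1.4 122. ] turn 0.15 w 0.684 tilt -1.0
```

In the tool's units: 122.5 mm / 1000 = 0.1225, -1.4 mm / 1000 = -0.0014.

>>> move_arm(deltas=[[0.5, 0.0006, -0.0014, 0.03, 0], [0.5, 0.0006, -0.0014, 0.06, 0], [0.5, 0.0006, -0.0014, 0.088, 0], [0.5, 0.0006, -0.0014, 0.105, 0], [0.5, 0.0006, -0.0014, 0.115, 0], [0.5, 0.0006, -0.0014, 0.12, 0], [0.5, 0.0006, -0.0014, 0.1225, 0], [0.5, 0.0006, -0.0014, 0.1225, 0], [0.5, 0.0006, -0.0014, 0.1225, 0], [0.5, 0.0006, -0.0014, 0.1225, 0], [0.75, 0.0006, -0.0014, 0.1225, 0], [0.85, 0.0006, -0.0014, 0.1225, 0], [1, 0.0006, -0.0014, 0.1225, 0], [1, 0.0006, -0.0014, 0.1225, 0], [1, 0.0006, -0.0014, 0.115, 0], [1, 0.0006, -0.0014, 0.09, 0], [1, 0.0006, -0.0014, 0.055, 0], [1, 0.0006, -0.0014, 0.02, 0], [1, 0.0006, -0.0014, 0, 0], [1, 0.0006, -0.0014, 0, 0]])

```text
time_s: 13.12
eef_pos: [612.9, 27.3, 166.1]
ee_rot: [[-0.98, -0.197, 0.011], [-0.197, 0.98, -0.001], [-0.011, -0.003, -1.0]]
contact_force: [0.5, 0.1, -1.0]
width: 1.0
finger_force: 0.0
```

```bash
python3 - <<'E'
from h import *
delta(T["jar0"],150)
E
```

```text
t 13.12 pos [612.9  27.3 166.1] delta [ 245.4 -330.5   14.4] turn 0.05 w 1.0 tilt -0.9999
```

In the tool's units: -332.6 mm / 1000 = -0.3326, 242 mm / 1000 = 0.242.

>>> move_arm(deltas=[[1, 0.012, -0.016, 0, 0], [1, 0.03, -0.042, 0, 0], [1, 0.052, -0.071, 0, 0], [1, 0.074, -0.101, 0, 0], [1, 0.096, -0.131, 0, 0], [1, 0.118, -0.161, 0, 0], [1, 0.14, -0.191, 0, 0], [1, 0.161, -0.221, 0, 0], [1, 0.182, -0.25, 0, 0], [1, 0.203, -0.279, 0.005, 0], [1, 0.221, -0.304, 0.01, 0], [1, 0.235, -0.323, 0.01, 0], [1, 0.242, -0.3326, 0.01, 0], [1, 0.242, -0.3326, 0.01, 0], [1, 0.242, -0.3326, 0.01, 0], [1, 0.242, -0.3326, 0.01, 0], [1, 0.242, -0.3326, 0.01, 0], [1, 0.242, -0.3326, 0.01, 0], [1, 0.242, -0.3326, 0.01, 0]])

```text
time_s: 14.7
eef_pos: [438.0, -345.2, 150.1]
ee_rot: [[-0.98, -0.198, 0.0], [-0.198, 0.98, 0.0], [-0.0, 0.0, -1.0]]
contact_force: [-0.1, -0.1, -0.5]
width: 1.004
finger_force: 0.0
```

```bash
python3 - <<'E'
from h import *
p,d=ctrl.snapshot("wrist");cv2.imwrite("pics/w2.png",p)
P=cloud("wrist",d)
c=T["jar0"]
for lo,hi in((30,60),(73,82)):
    m=(np.hypot(*(P[:,:2]-c).T)<40)&(P[:,2]>lo)&(P[:,2]<hi);Q=P[m]
    if len(Q)>3: q=cv2.minEnclosingCircle(Q[:,:2].astype(np.float32));print(lo,len(Q),q)
delta(q[0],32)
E
```

```text
30 318 ((430.8282165527344, -349.9822998046875), 27.879297256469727)
73 3166 ((437.50604248046875, -348.6807556152344), 28.003103256225586)
t 14.75 pos [ 437.9 -345.4  150.1] delta [  1.1  -3.1 118.1] turn 0.12 w 1.003 tilt -1.0
```

View pics/w2.png

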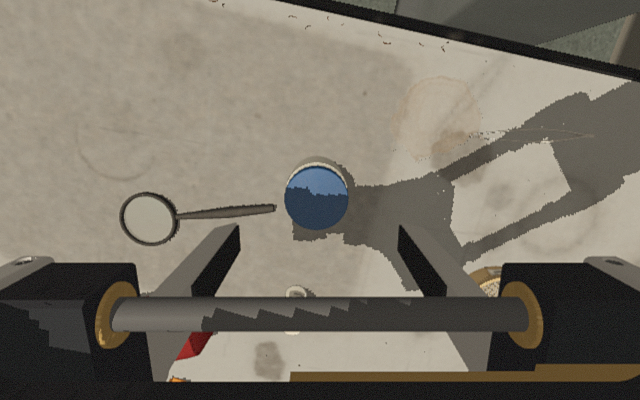

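The jar lid is at (317,198), between the fingers. A magnifier handle ends at (275,208) and lies low, so I keep the fingertips at about 25 mm above it.

In the tool's units: 114 mm / 1000 = 0.114, -2.5 mm / 1000 = -0.0025.

>>> move_arm(deltas=[[1, 0.0008, -0.0025, 0.03, 0], [1, 0.0008, -0.0025, 0.06, 0], [1, 0.0008, -0.0025, 0.09, 0], [1, 0.0008, -0.0025, 0.106, 0], [1, 0.0008, -0.0025, 0.114, 0], [1, 0.0008, -0.0025, 0.114, 0], [0.7, 0.0008, -0.0025, 0.114, 0], [0.5, 0.0008, -0.0025, 0.114, 0], [0.4, 0.0008, -0.0025, 0.114, 0], [0.4, 0.0008, -0.0025, 0.114, 0], [0.4, 0.0008, -0.0025, 0.114, 0], [0.4, 0.0008, -0.0025, 0.114, 0], [0.4, 0.0008, -0.0025, 0.114, 0], [0.4, 0.0008, -0.0025, 0.108, 0], [0.4, 0.0008, -0.0025, 0.09, 0], [0.4, 0.0008, -0.0025, 0.06, 0], [0.4, 0.0008, -0.0025, 0.025, 0], [0.4, 0.0008, -0.0025, 0, 0], [0.4, 0.0008, -0.0025, 0, 0], [0.4, 0.0008, -0.0025, 0, 0]])

```text
time_s: 16.42
eef_pos: [437.8, -349.4, 151.4]
ee_rot: [[-0.98, -0.197, 0.002], [-0.197, 0.98, -0.002], [-0.002, -0.003, -1.0]]
contact_force: [-0.3, 1.0, -1.3]
width: 0.594
finger_force: 30.0
```

```bash
python3 - <<'E'
from h import *
delta(T["jar"],150)
E
```

```text
t 16.42 pos [ 437.8 -349.4  151.4] delta [-150.4  337.3    0.8] turn 0.04 w 0.594 tilt -1.0
```

In the tool's units: 336 mm / 1000 = 0.336, -150 mm / 1000 = -0.15.

>>> move_arm(deltas=[[0.4, -0.006, 0.013, 0, 0], [0.4, -0.018, 0.04, 0, 0], [0.4, -0.032, 0.072, 0, 0], [0.4, -0.046, 0.104, 0, 0], [0.4, -0.06, 0.136, 0, 0], [0.4, -0.074, 0.168, 0, 0], [0.4, -0.088, 0.2, 0, 0], [0.4, -0.102, 0.232, 0, 0], [0.4, -0.116, 0.262, 0, 0], [0.4, -0.129, 0.29, 0, 0], [0.4, -0.139, 0.312, 0, 0], [0.4, -0.147, 0.328, 0, 0], [0.4, -0.15, 0.336, 0, 0], [0.4, -0.15, 0.336, 0, 0], [0.4, -0.15, 0.336, 0, 0], [0.4, -0.15, 0.336, 0, 0], [0.4, -0.15, 0.336, 0, 0], [0.4, -0.15, 0.336, 0, 0]])

```text
time_s: 17.92
eef_pos: [517.9, 9.1, 149.9]
ee_rot: [[-0.981, -0.195, -0.0], [-0.195, 0.981, -0.0], [0.0, -0.0, -1.0]]
contact_force: [-0.3, 0.1, -0.6]
width: 0.592
finger_force: 30.0
```

```bash
python3 - <<'E'
from h import *
delta(T["jar"],36.6)
E
```

```text
t 17.92 pos [517.9   9.1 149.9] delta [ -1.4   1.5 113.3] turn -0.05 w 0.592 tilt -1.0
```

In the tool's units: 113.5 mm / 1000 = 0.1135, 1.4 mm / 1000 = 0.0014.

>>> move_arm(deltas=[[0.4, -0.0012, 0.0014, 0.03, 0], [0.4, -0.0012, 0.0014, 0.06, 0], [0.4, -0.0012, 0.0014, 0.084, 0], [0.4, -0.0012, 0.0014, 0.099, 0], [0.4, -0.0012, 0.0014, 0.107, 0], [0.4, -0.0012, 0.0014, 0.111, 0], [0.4, -0.0012, 0.0014, 0.1135, 0], [0.4, -0.0012, 0.0014, 0.1135, 0], [0.4, -0.0012, 0.0014, 0.1135, 0], [0.4, -0.0012, 0.0014, 0.1135, 0], [0.65, -0.0012, 0.0014, 0.1135, 0], [0.75, -0.0012, 0.0014, 0.1135, 0], [0.8, -0.0012, 0.0014, 0.1135, 0], [0.8, -0.0012, 0.0014, 0.1135, 0], [0.8, -0.0012, 0.0014, 0.105, 0], [0.8, -0.0012, 0.0014, 0.08, 0], [0.8, -0.0012, 0.0014, 0.045, 0], [0.8, -0.0012, 0.0014, 0.01, 0], [0.8, -0.0012, 0.0014, 0, 0], [0.8, -0.0012, 0.0014, 0, 0]])

```text
time_s: 19.58
eef_pos: [521.6, 11.5, 153.7]
ee_rot: [[-0.98, -0.197, 0.008], [-0.197, 0.98, -0.001], [-0.008, -0.002, -1.0]]
contact_force: [0.9, -0.1, 0.0]
width: 0.804
finger_force: 0.0
```

```bash
python3 - <<'E'
from h import *
delta(T["vial0"],150)
E
```

```text
t 19.58 pos [521.6  11.5 153.7] delta [  14.9 -358.2    4.5] turn 0.05 w 0.804 tilt -1.0
```

In the tool's units: -357.9 mm / 1000 = -0.3579, -150 mm / 1000 = -0.15.

>>> move_arm(deltas=[[0.8, 0, -0.015, 0, 0], [0.8, 0.001, -0.045, 0, 0], [0.8, 0.002, -0.08, 0, 0], [0.8, 0.003, -0.115, 0, 0], [0.8, 0.004, -0.15, 0, 0], [0.8, 0.005, -0.185, 0, 0], [0.8, 0.006, -0.22, 0, 0], [0.8, 0.008, -0.255, 0, 0], [0.8, 0.009, -0.29, 0, 0], [0.8, 0.011, -0.32, 0, 0], [0.8, 0.0122, -0.345, 0, 0], [0.8, 0.0122, -0.3579, 0, 0], [0.8, 0.0122, -0.3579, 0, 0], [0.8, 0.0122, -0.3579, 0, 0], [0.8, 0.0122, -0.3579, 0, 0], [0.8, 0.0122, -0.3579, 0, 0], [0.8, 0.0122, -0.3579, 0, 0]])

```text
time_s: 21.0
eef_pos: [577.5, -339.9, 150.3]
ee_rot: [[-0.98, -0.198, 0.0], [-0.198, 0.98, 0.0], [-0.0, 0.0, -1.0]]
contact_force: [-0.1, 0.3, -0.7]
width: 0.798
finger_force: 0.0
```

```bash
python3 - <<'E'
from h import *
p,d=ctrl.snapshot("wrist");cv2.imwrite("pics/w3.png",p)
P=cloud("wrist",d)
c=T["vial0"]
for lo,hi in((8,30),(53,64)):
    m=(np.hypot(*(P[:,:2]-c).T)<30)&(P[:,2]>lo)&(P[:,2]<hi);Q=P[m]
    if len(Q)>3: q=cv2.minEnclosingCircle(Q[:,:2].astype(np.float32));print(lo,len(Q),q)
delta(q[0],27)
# check placed things, top cam
p,d=ctrl.snapshot("top");P=cloud("top",d);cv2.imwrite("pics/top1.png",cv2.resize(p[90:290,160:460],(800,533)))
for k,z0,z1,r in(("jar",74,90,45),("beaker",56,70,45),("dropper",80,120,30),("dropper",40,62,30)):
    m=(np.hypot(*(P[:,:2]-T[k]).T)<r)&(P[:,2]>z0)&(P[:,2]<z1);Q=P[m]
    if len(Q)>3:
        q=np.array(cv2.minEnclosingCircle(Q[:,:2].astype(np.float32))[0]);print(k,q.round(1),"n",((q-S)@n).round(1),"u",((q-S)@u).round(1),Q[:,2].max())
E
```

```text
8 90 ((573.7574462890625, -346.9949951171875), 12.96509838104248)
53 611 ((577.4197387695312, -346.43402099609375), 13.017621994018555)
t 21.05 pos [ 577.6 -340.1  150.4] delta [  1.5  -6.2 123.4] turn 0.13 w 0.8 tilt -1.0
jar [520.5  13.2] n 2.0 u 126.8 83.24467225453569
beaker [609.8  28.6] n 92.6 u 124.3 65.12709845019026
dropper [640.1 -89.3] n 99.1 u 2.8 103.96161101580249
dropper [639.8 -91.3] n 98.5 u 0.9 61.234954703182225
```

View pics/top1.png

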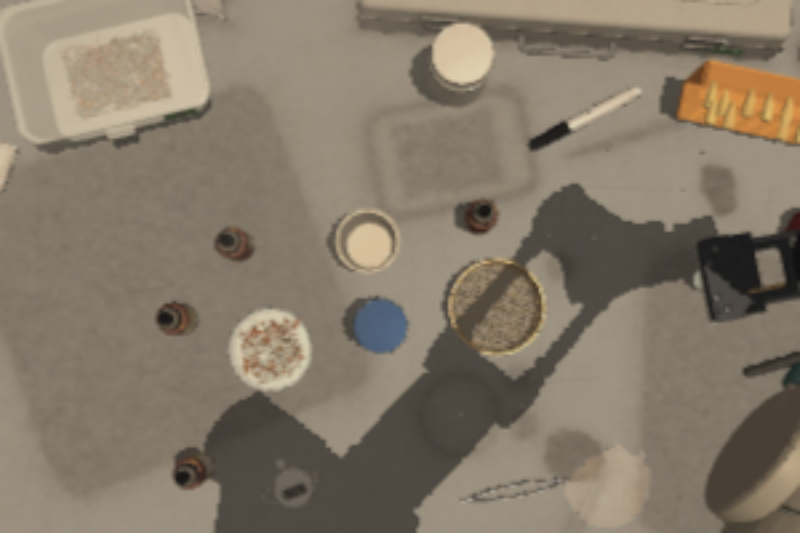

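View pics/w3.png

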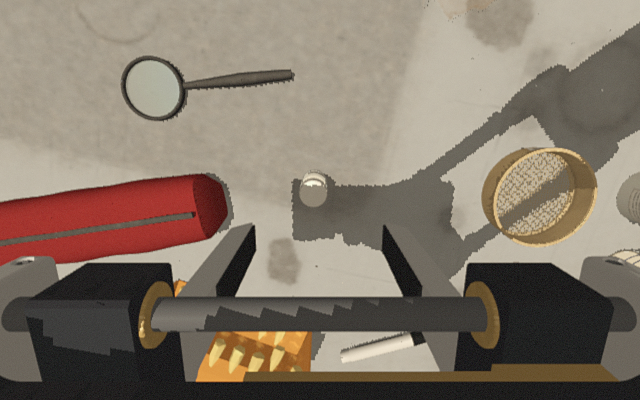

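All three placed things stand on target: beaker (367,240), dropper (480,215), jar (380,325). The wrist view shows the vial at (314,190) between the fingers, clear of the red case at (195,215).

In the tool's units: 123 mm / 1000 = 0.123, 119 mm / 1000 = 0.119.

>>> move_arm(deltas=[[0.6, 0.001, -0.0045, 0.03, 0], [0.6, 0.001, -0.0045, 0.06, 0], [0.6, 0.001, -0.0045, 0.09, 0], [0.6, 0.001, -0.0045, 0.112, 0], [0.6, 0.001, -0.0045, 0.123, 0], [0.6, 0.001, -0.0045, 0.123, 0], [0.6, 0.001, -0.0045, 0.123, 0], [0.35, 0.001, -0.0045, 0.123, 0], [0.2, 0.001, -0.0045, 0.123, 0], [0.15, 0.001, -0.0045, 0.123, 0], [0.15, 0.001, -0.0045, 0.123, 0], [0.15, 0.001, -0.0045, 0.123, 0], [0.15, 0.001, -0.0045, 0.123, 0], [0.15, 0.001, -0.0045, 0.119, 0], [0.15, 0.001, -0.0045, 0.1, 0], [0.15, 0.001, -0.0045, 0.065, 0], [0.15, 0.001, -0.0045, 0.03, 0], [0.15, 0.001, -0.0045, 0, 0], [0.15, 0.001, -0.0045, -0.01, 0], [0.15, 0.001, -0.0045, -0.01, 0]])

```text
time_s: 22.77
eef_pos: [579.0, -347.3, 163.5]
ee_rot: [[-0.98, -0.197, 0.005], [-0.197, 0.98, -0.004], [-0.005, -0.005, -1.0]]
contact_force: [-0.1, -0.8, -0.8]
width: 0.273
finger_force: 30.0
```

```bash
python3 - <<'E'
from h import *
delta([519.7,11.5],160)
E
```

```text
t 22.77 pos [ 579.  -347.3  163.5] delta [-12.4 363.5   1.7] turn 0.04 w 0.273 tilt -1.0
```

In the tool's units: 362 mm / 1000 = 0.362, 350 mm / 1000 = 0.35.

>>> move_arm(deltas=[[0.15, 0, 0.012, 0, 0], [0.15, -0.001, 0.04, 0, 0], [0.15, -0.002, 0.074, 0, 0], [0.15, -0.003, 0.108, 0, 0], [0.15, -0.004, 0.142, 0, 0], [0.15, -0.005, 0.176, 0, 0], [0.15, -0.007, 0.21, 0, 0], [0.15, -0.008, 0.244, 0, 0], [0.15, -0.009, 0.278, 0, 0], [0.15, -0.01, 0.308, 0, 0], [0.15, -0.011, 0.332, 0, 0], [0.15, -0.012, 0.35, 0, 0], [0.15, -0.012, 0.362, 0, 0], [0.15, -0.012, 0.362, 0, 0], [0.15, -0.012, 0.362, 0, 0], [0.15, -0.012, 0.362, 0, 0], [0.15, -0.012, 0.362, 0, 0], [0.15, -0.012, 0.362, 0, 0], [0.15, -0.012, 0.362, 0, 0]])

```text
time_s: 24.35
eef_pos: [518.2, 10.3, 159.9]
ee_rot: [[-0.981, -0.195, -0.0], [-0.195, 0.981, -0.0], [0.0, -0.0, -1.0]]
contact_force: [0.0, 0.5, -0.5]
width: 0.272
finger_force: 30.0
```

```bash
python3 - <<'E'
from h import *
delta([519.7,11.5],105.5)
p,d=ctrl.snapshot("wrist");cv2.imwrite("pics/w4.png",p);P=cloud("wrist",d)
m=(np.hypot(*(P[:,:2]-T["jar"]).T)<45)&(P[:,2]>73)&(P[:,2]<82);Q=P[m];print(len(Q),cv2.minEnclosingCircle(Q[:,:2].astype(np.float32)),Q[:,2].mean())
E
```

```text
t 24.35 pos [518.2  10.3 159.9] delta [-1.8  0.9 54.4] turn -0.03 w 0.272 tilt -1.0
1968 ((520.1621704101562, 10.786380767822266), 27.90578842163086) 77.60702082483311
```

View pics/w4.png

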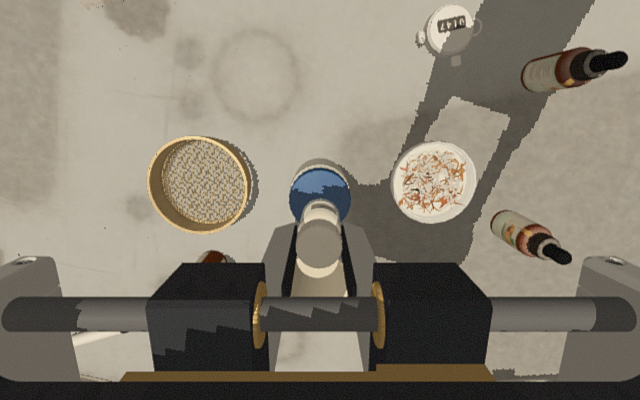

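The vial is held upright, at (320,230), over the lid at (320,193). I lower it slowly.

In the tool's units: 54.3 mm / 1000 = 0.0543, 54 mm / 1000 = 0.054.

>>> move_arm(deltas=[[0.15, -0.0015, 0.0005, 0.015, 0], [0.15, -0.0015, 0.0005, 0.03, 0], [0.15, -0.0015, 0.0005, 0.04, 0], [0.15, -0.0015, 0.0005, 0.046, 0], [0.15, -0.0015, 0.0005, 0.05, 0], [0.15, -0.0015, 0.0005, 0.0525, 0], [0.15, -0.0015, 0.0005, 0.054, 0], [0.15, -0.0015, 0.0005, 0.0543, 0], [0.15, -0.0015, 0.0005, 0.0543, 0], [0.15, -0.0015, 0.0005, 0.0543, 0], [0.15, -0.0015, 0.0005, 0.0543, 0]])

```text
time_s: 25.32
eef_pos: [519.6, 11.9, 106.1]
ee_rot: [[-0.98, -0.197, 0.001], [-0.197, 0.98, -0.0], [-0.001, -0.0, -1.0]]
contact_force: [0.1, 0.5, -0.3]
width: 0.272
finger_force: 30.0
```

In the tool's units: 190 mm / 1000 = 0.19, 180 mm / 1000 = 0.18.

>>> move_arm(deltas=[[0.3, 0, 0, 0, 0], [0.35, 0, 0, 0, 0], [0.4, 0, 0, 0, 0], [0.5, 0, 0, 0, 0], [0.5, 0, 0, 0, 0], [0.5, 0, 0, -0.008, 0], [0.5, 0, 0, -0.025, 0], [0.5, 0, 0, -0.055, 0], [0.5, 0, 0, -0.09, 0], [0.5, 0, 0, -0.12, 0], [0.5, 0, 0, -0.13, 0], [0.5, 0.03, 0, -0.13, 0], [0.5, 0.06, 0, -0.13, 0], [0.5, 0.09, 0, -0.13, 0], [0.5, 0.12, 0, -0.13, 0], [0.5, 0.15, 0, -0.13, 0], [0.5, 0.18, 0, -0.13, 0], [0.5, 0.19, 0, -0.13, 0], [0.5, 0.19, 0, -0.13, 0], [0.5, 0.19, 0, -0.13, 0]])

```text
time_s: 26.98
eef_pos: [333.9, -25.6, 235.9]
ee_rot: [[-0.981, -0.196, 0.002], [-0.196, 0.981, 0.0], [-0.002, -0.0, -1.0]]
contact_force: [-0.3, 0.1, -0.5]
width: 0.501
finger_force: 0.0
```

```bash
python3 - <<'E'
from h import *
p,d=ctrl.snapshot("scene");cv2.imwrite("pics/sc2.png",cv2.resize(p[140:330,160:460],(800,507)))
p,d=ctrl.snapshot("wrist");cv2.imwrite("pics/w5.png",p);
for cam in("wrist","top"):
    if cam=="top": p,d=ctrl.snapshot("top")
    P=cloud(cam,d)
    for k,c,z0,z1,r in(("vial",T["jar"],128,145,35),("jar",T["jar"],72,82,40),("beaker",T["beaker"],56,70,45),("dropper",T["dropper"],80,120,30),("dropper",T["dropper"],40,62,30),("sieve",S,22,36,65),("dish",D,6,40,52),("big",(797,-67),97,110,50)):
        m=(np.hypot(*(P[:,:2]-c).T)<r)&(P[:,2]>z0)&(P[:,2]<z1);Q=P[m]
        if len(Q)>3:
            q=np.array(cv2.minEnclosingCircle(Q[:,:2].astype(np.float32))[0]);print(cam,k,len(Q),q.round(1),"n",((q-S)@n).round(1),"u",((q-S)@u).round(1),Q[:,2].max())
E
```

```text
wrist vial 460 [518.9  12.3] n 0.2 u 126.2 136.98673613255156
wrist jar 146 [527.3  12. ] n 8.4 u 124.3 79.3831609290499
wrist beaker 79 [598.4  23.5] n 80.4 u 121.6 63.2199583825201
wrist sieve 16 [ 492.6 -121.9] n -51.8 u -0.3 31.269970081984038
wrist dish 45 [453.5 129. ] n -41.0 u 253.4 16.707155618474566
top vial 78 [519.4  14.7] n 1.2 u 128.5 138.18369803864866
top jar 230 [520.4  13. ] n 1.9 u 126.6 81.82734103322085
top beaker 83 [609.9  28.5] n 92.6 u 124.2 67.2060094718531
top dropper 22 [639.8 -92. ] n 98.4 u 0.2 101.6432962608604
top dropper 55 [639.5 -91.2] n 98.3 u 1.1 61.73312304317127
top sieve 146 [ 543.5 -111.4] n 0.1 u 0.1 34.82771236384698
top dish 747 [494.3 133.7] n -0.1 u 250.0 23.52470779111283
top big 429 [797.7 -67.1] n 258.0 u -6.2 107.19091171720738
```

View pics/sc2.png

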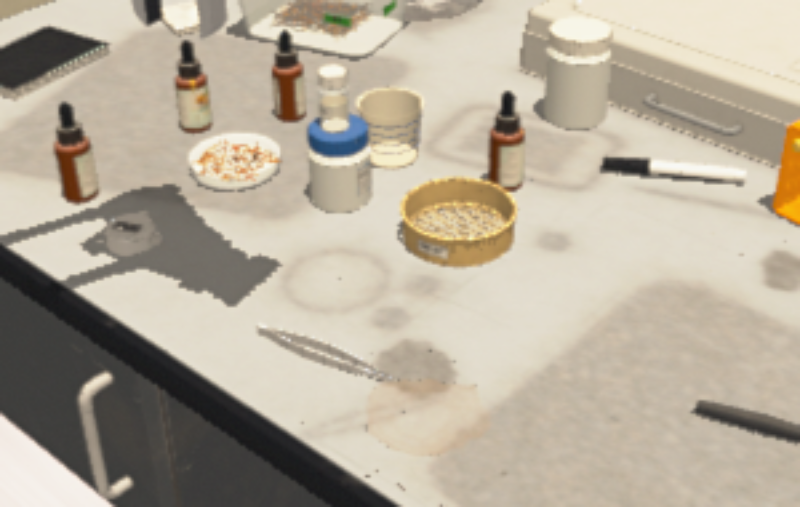

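The scene view shows the vial (333,90) upright on the jar (338,165), the beaker (390,125) behind it, and the dropper (507,145) behind the sieve. All of it measures within tolerance and the arm is clear, so I hand in.

```bash
python3 -c "
from workcell import ctrl
print(ctrl.close_job())"
```

```text
the job is handed in; nothing more can be done
None
```

The job is handed in: the small jar with the vial on its lid, the beaker and the dropper bottle all stand upright within 3 mm of their target spots by my last camera measurement, the dish and big jar show no movement, and it took about 27 s of the 109 s (no verdict was returned).

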